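# Wedge the rocking balance slab

## Robot

A 6-joint arm with a two-finger parallel gripper is mounted at the origin on the work surface; the furniture and walls round the work are solid. World frame = base frame: x ahead of the robot, y to its left, z up, the work surface at z = 0. Lengths are in mm, angles in rad, forces in N, time in s.
With the tool pointing down it reaches from about 275 to 750 mm from the base axis. Payload 10.2 kg.
Tool frame: the origin (TCP) lies at the very end of the fingers, on their centre line; the grasp point (between the pads) lies 19 mm behind it; z points along the fingers, y is the direction in which the jaws open and shut (so a half turn about z gives the same grasp; the last joint's range is limited). The gripper opens to 85 mm and grips with 20 to 120 N. Pads are 22 mm wide; open, the fingers measure 114 mm over their backs; the gripper's body (76 mm by 85 mm) begins 54 mm behind the grasp point. The pads swing forward as they close: fully open they stand 13 mm farther back than shut.
Start: joints at [0.91, 0.313, 1.498, -0, 1.331, -0.223], TCP at [222.586, 475.486, 231.294] pointing down, gripper open.
Joint ranges: [-2.94, 2.94], [-0.97, 2.17], [0.19, 2.56], [-1.23, 4.37], [0.02, 3.11], [-2.88, 2.88]. Speed limits (rad/s): [2.39, 2.39, 3.01, 3.14, 3.14, 3.14].

## Interface

Orientations are given as a unit quaternion [w, x, y, z].
In Python, from rig import ctrl, eyes, order gives the robot as it stands.
- The arm moves only by the tool move_arm, never from a script. Its argument "deltas" is a list of rows, each a list of 6 numbers: the shift along the tool's x, y, z in cm, then the turn, a rotation vector about the tool's x, y, z in degrees. A call has exactly 10 rows; each row shifts and turns the commanded pose from where the row before left it, along the tool's axes as they then stand; what a row does not reach is not made up. A row lasts 1/10 s, in which the tool goes at most 50 mm and 8.59 degrees, less where a joint would pass 70% of its speed; a pose out of reach is approached as far as the arm can. A call is refused whole if a number of a shift passes 5 or a number of a turn 8.59, either way. A call with a gripper value outside its range is refused whole. "grip" is the finger opening in cm, from 0 to 8.54, set as the call begins (left out, the last holds). The fingers move at their own pace and stop on an object; "newtons" is the grip in N (left out, the last holds). Time passes only in rows, so rows that do not move let the fingers close, or fill a call up. It gives the time, the measured TCP pose, the force and the opening at its end, in the units of the state.
- ctrl.sense(): the state, without advancing time (a new reading comes with each control period).
- eyes.capture(name): name is "scene" or "top" or "wrist"; returns the picture (384x512x3 uint8, blue, green, red); there is no depth.
- eyes.camera_params(name): a dict with "K" (3x3 intrinsics, pixels), "camera_from_world" (4x4, takes a point from world to camera coordinates). Camera axes: x right, y down, z forward; pixel columns grow to the right and rows downward; lengths in mm; the calibration is good to about 2 mm. The wrist camera is an equidistant fisheye: a pixel r from the principal point sees the ray r / f radians off the axis. A picture is of the moment at which its call begins: read the wrist's pose just before it. camera_params takes no time and is no camera call; for the wrist camera it gives the pose at the moment of the call.
- order.finish_job(): hands the job in, once; it reports no verdict.
The state is a dict: "time_s": time; "joints": joint angles; "dq": joint speeds; "tau": joint torques, N m; "eef_pos": TCP position; "ee_rot": TCP orientation; "force": force on the tool from outside, world axes, zero at the start; "wrist_torque": the same for the moment, N m; "grip_width": opening from 0.0 (shut) to 1.0 (fully open).
Only numpy, scipy, OpenCV 4.12 (cv2) and the standard library are available. Lean on these libraries where they do the work, as an engineer would, in place of code of your own. Each camera call takes 0.05 s, during which the arm holds its last target.

## Task

The stone slab under the photometer rocks because its near left screw foot is seized short. Without gripping or lifting anything, push the loose grey wedge, thin end first, along the worktop and in under that short foot until the slab no longer rocks but still sits level. Then press down firmly with the fingertips on top of that corner to prove that it no longer dips, and finish while holding that press.

Things in the scene. Friction and masses are not known exactly. Their poses are not given: they have to be found in the camera images.
- slab: pale stone slab, 220 (x) x 280 (y) x 28 mm, top 50 mm above the worktop, 3.5 to 5 kg, standing free on four screw feet with domed rubber pads (26 mm wide, 12 mm flat below), axes 85 mm (x) and 115 mm (y) from its centre. Origin: under the centre, at worktop height; x points away from the robot, y left, z up. Three feet bear; an eased-in wedge does not shift it
- short_foot (a point): point of the slab on the axis of the short near left foot, at worktop height while level (slab x -85, y +115 mm). That foot's pad ends 4 to 8 mm above the worktop (differs each time): 3 to 6 N down on this corner tip the slab until the foot lands. Wedged too far, the corner rises and the slab tilts the other way
- corner_top (a point): point of the slab's top face straight above the short foot, 50 mm above the worktop while the slab is level: where to press (with about 10 N or more, well above what rocked it)
- wedge: loose grey plastic wedge lying flat, 90 x 36 mm, 50 g; its top slopes evenly from 14 mm at the square tail (-x) to 1.5 mm at the tip (+x). Origin: centre of the underside, x from tail to tip. Its mass centre lies 12 mm towards the tail. It starts up to 20 mm aside of the short foot's line and 0.25 rad askew. It slides with under 1 N; once it bears on the foot the push rises steeply. Friction keeps it in
- photometer: white and black photometer, 73 x 200 x 64 mm, standing loose on the far half of the slab; leave it standing. Origin: centre of the underside
- pot: sample pot with a lid, 43 mm across, 48 mm high, standing loose on the near right part of the slab; leave it standing. Origin: centre of the underside
- timer: bench timer, 64 x 64 x 20 mm, on the worktop to the right of the wedge; leave it alone. Origin: centre of the underside
- dish: shallow round clear-plastic dish, whitish inside, 62 mm across, 15 mm high, left of the slab; leave it alone. Origin: centre of the underside
- marker: marker pen, 135 mm long, lying on the worktop to the left of the wedge; leave it alone. Origin: centre of the underside
Mind the look-alikes: they are no part of the job. Several things look just like the wedge: the one meant starts nearest to the robot's base.

How it is judged (in metres and radians):
On the way:
1. the wedge has been pushed in under the short foot, with the hand off the slab and the slab level (x of short_foot in the frame of wedge between -0.03 and 0.048 m and y of short_foot in the frame of wedge between -0.017 and 0.017 m and contact force between the fingers and slab below 0.5 N and angle between slab's own z axis and vertical below 0.01 rad), for 0.2 s.
At the end, for the whole second after the job is handed in: The short foot stands on the wedge's slope (within 17 mm of its centre line) and the wedge carries over 1.5 N; fingertips, clear of the wedge, press over 6.5 N on the slab's top within 45 mm of above that foot, and the slab rests within 0.010 rad of level; photometer and pot still stand (contact force between the fingers and slab above 6.5 N and horizontal distance between the grasp point and corner_top below 0.045 m and height (world z) of the grasp point above 0.05 m and angle between slab's own z axis and vertical below 0.01 rad and contact force between wedge and slab above 1.5 N and contact force between the fingers and wedge below 0.3 N and x of short_foot in the frame of wedge between -0.03 and 0.048 m and y of short_foot in the frame of wedge between -0.017 and 0.017 m and linear speed of each of slab, wedge below 0.01 m/s and angle between each of photometer, pot's own z axis and vertical below 0.1 rad); the arm keeps its last pose, push and grip.
It fails at once if the wedge is lifted off the worktop or turned over (height (world z) of wedge above 0.012 m or angle between wedge's own z axis and vertical above 0.3 rad).
It fails at once if the wedge is gripped or rammed (over 30 N) (contact force between the fingers and wedge above 30 N).
It fails at once if the slab is lifted or shoved more than 25 mm (distance of slab from where it was at the start of the episode above 0.025 m or height (world z) of short_foot above 0.012 m).
It fails at once if the photometer or the pot is moved more than 35 mm or tipped (distance of any of photometer, pot from where it was at the start of the episode above 0.035 m or angle between any of photometer, pot's own z axis and vertical above 0.3 rad).
It fails at once if the timer, the dish or the marker is moved more than 20 mm (distance of any of timer, dish, marker from where it was at the start of the episode above 0.02 m).
It also fails if it takes over 64 s, if anything falls off the work surface, if the arm or the gripper's body presses on something with over 40 N, if the wrist force passes 120 N, or if a joint passes its speed limit or range.

## Working session

There is one attempt and no reset: what is moved stays moved. The work goes in short steps, Python scripts to look and compute and a tool call to move; the robot and the scene stay as the last step left them, time stands still between calls to the robot, and variables do not carry over. Pictures are saved under pics/ and viewed, and the job is handed in when it is done.

Besides the shell and the picture viewer there is one more tool, called after ">>>" by a JSON object that holds its "api" and its "payload", one argument or row to a line. move_arm: Moves the arm, as the interface text tells. Its arguments: {"type":"object","properties":{"deltas":{"type":"array"},"grip":{"type":"number"},"newtons":{"type":"number"}},"required":["deltas"]}

```bash
ls; mkdir -p pics; python3 - <<'E'
from rig import ctrl, eyes, order
import cv2
s=ctrl.sense(); print(s)
for n in("scene","top","wrist"):
    p=eyes.camera_params(n); print(n,p)
    cv2.imwrite(f"pics/{n}0.png",eyes.capture(n))
E
```

```text
pics
{'time_s': 0.0, 'joints': array([ 9.09582475e-01,  3.13441121e-01,  1.49844708e+00, -6.14356396e-05,
        1.33101847e+00, -2.23406137e-01]), 'dq': array([ 5.14740083e-04, -6.91746881e-04,  1.12853912e-03, -4.37881514e-04,
        5.61517689e-04,  2.74270789e-06]), 'tau': array([ 5.70899883e-04, -4.12272763e+01, -2.59739149e+01, -1.84742166e-04,
        4.31955224e-03, -7.12004544e-05]), 'eef_pos': array([222.43505792, 475.25286112, 230.73586462]), 'ee_rot': array([-2.54255946e-04,  2.17152582e-01,  9.76137451e-01, -6.06553159e-04]), 'force': array([-0.080958  , -0.53460593,  0.81299097]), 'wrist_torque': array([ 0.03813235,  0.05034136, -0.00920009]), 'grip_width': 1.0021581147108904}
scene {'K': array([[405.71841134,   0.        , 256.03226375],
       [  0.        , 405.71841134, 189.92532295],
       [  0.        ,   0.        ,   1.        ]]), 'camera_from_world': array([[ 3.37524710e-02,  9.99400874e-01, -7.65924393e-03,
        -8.36147660e+01],
       [ 8.65284811e-01, -3.30563783e-02, -5.00189436e-01,
        -4.99375865e+02],
       [-5.00142946e-01,  1.02552020e-02
[... 489 characters left out ...]
      [ 1.90627142e-01, -2.61664960e-03, -9.81659027e-01,
         9.99652375e+02],
       [ 0.00000000e+00,  0.00000000e+00,  0.00000000e+00,
         1.00000000e+00]])}
wrist {'K': array([[297.31863964,   0.        , 253.08187665],
       [  0.        , 297.31863964, 190.87964323],
       [  0.        ,   0.        ,   1.        ]]), 'camera_from_world': array([[ 4.23556828e-01,  9.05869489e-01,  2.87993733e-04,
        -5.25174353e+02],
       [ 8.68100737e-01, -4.05988118e-01,  2.85612953e-01,
        -3.61813991e+01],
       [ 2.58844982e-01, -1.20723309e-01, -9.58345010e-01,
         3.78624954e+02],
       [ 0.00000000e+00,  0.00000000e+00,  0.00000000e+00,
         1.00000000e+00]])}
```

View pics/scene0.png

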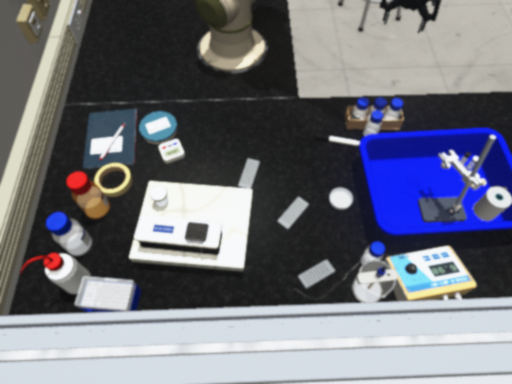

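View pics/top0.png

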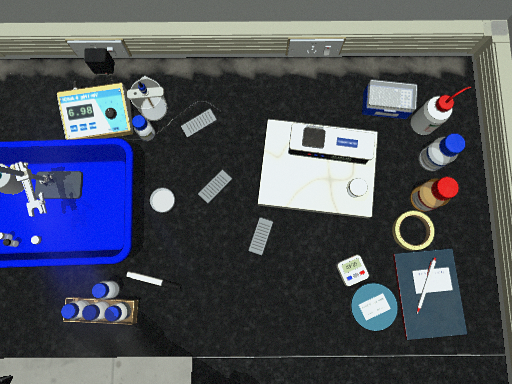

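View pics/wrist0.png

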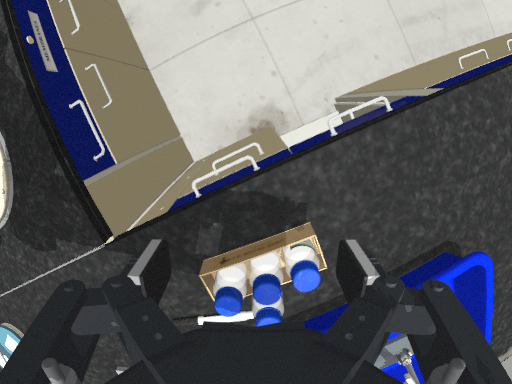

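```bash
cat > h.py <<'E'
import numpy as np, cv2
from rig import ctrl, eyes
def ray(n,uv,P=None):
    p=P or eyes.camera_params(n); K=p["K"];T=p["camera_from_world"];R=T[:3,:3];c=-R.T@T[:3,3]
    a=np.array([(uv[0]-K[0,2])/K[0,0],(uv[1]-K[1,2])/K[1,1]])
    if n=="wrist":
        r=np.hypot(*a); d=np.array([*(a/r*np.sin(r)),np.cos(r)])
    else: d=np.array([*a,1.])
    return c,R.T@d
def pt(n,uv,z,P=None):
    c,d=ray(n,uv,P); return c+d*(z-c[2])/d[2]
def proj(n,X,P=None):
    p=P or eyes.camera_params(n);K=p["K"];T=p["camera_from_world"]
    q=T[:3,:3]@np.asarray(X,float)+T[:3,3]
    if n=="wrist":
        r=np.hypot(q[0],q[1]);th=np.arctan2(r,q[2]);a=q[:2]/r*th
    else:a=q[:2]/q[2]
    return np.array([K[0,0]*a[0]+K[0,2],K[1,1]*a[1]+K[1,2]])
def tri(obs):
    A=np.zeros((3,3));b=np.zeros(3)
    for n,uv,P in obs:
        c,d=ray(n,uv,P);d/=np.linalg.norm(d);M=np.eye(3)-np.outer(d,d);A+=M;b+=M@c
    return np.linalg.solve(A,b)
E
python3 - <<'E'
from h import *
t=cv2.imread("pics/top0.png");s=cv2.imread("pics/scene0.png")
c1=cv2.resize(t[105:285,170:400],None,fx=3.4,fy=3.3,interpolation=cv2.INTER_CUBIC)
cv2.imwrite("pics/tc.png",cv2.resize(t[110:260,180:390],None,fx=3.8,fy=3.8,interpolation=cv2.INTER_CUBIC))
cv2.imwrite("pics/sc.png",cv2.resize(s[145:275,125:345],None,fx=3.6,fy=3.6,interpolation=cv2.INTER_CUBIC))
for uv in [(261,236),(215,186),(199,123)]: print(pt("top",uv,8).round())
for n,im in(("top",t),("scene",s)):
    g=cv2.cvtColor(im,cv2.COLOR_BGR2HSV)
    m=((g[...,1]<60)&(g[...,2]>90)).astype(np.uint8)
    C,_=cv2.findContours(m,0,2)
    for c in C:
        a=cv2.contourArea(c)
        if a>200:
            r=cv2.minAreaRect(c); print(n,a,r)
            if a<900: print([pt(n,p,6)[:2].round(0).tolist() for p in cv2.boxPoints(r)])
            elif a<16000: print(cv2.boxPoints(r).round(1).tolist(),[pt(n,p,50)[:2].round(0).tolist() for p in cv2.boxPoints(r)])
E
```

```text
[527.  45.   8.]
[655. 161.   8.]
[825. 204.   8.]
top 4739.0 ((95.5, 370.0), (26.0, 191.0), 90.0)
[[-0.0, 357.0], [191.0, 357.0], [191.0, 383.0], [0.0, 383.0]] [[252.0, 645.0], [248.0, 209.0], [192.0, 208.0], [196.0, 639.0]]
top 437.5 ((374.20001220703125, 306.4000244140625), (17.88854217529297, 26.832815170288086), 63.43495178222656)
[[359.0, -189.0], [387.0, -250.0], [349.0, -267.0], [321.0, -207.0]]
top 524.5 ((98.0, 301.0), (40.0, 56.0), 90.0)
[[420.0, 515.0], [419.0, 378.0], [325.0, 373.0], [326.0, 508.0]]
top 902.0 ((430.2450866699219, 281.7657165527344), (36.887123107910156, 45.17741012573242), 62.241458892822266)
[[401.70001220703125, 276.0], [441.6000061035156, 254.89999389648438], [458.79998779296875, 287.6000061035156], [418.79998779296875, 308.6000061035156]] [[426.0, -285.0], [474.0, -384.0], [398.0, -418.0], [351.0, -320.0]]
top 629.0 ((352.2609558105469, 270.1487731933594), (26.33082389831543, 26.191137313842773), 65.224853515625)
[[457.0, -137.0], [483.0, -197.0], [425.0, -221.0], [399.0, -162.0]]
top 466.0 ((260.3000183105469, 235.60000610351562), (14.23024749755859
[... 4909 characters left out ...]
 ((255.5, 246.5), (273.0, 511.0), 90.0)
scene 517.0 ((376.5, 120.0), (28.0, 49.0), 90.0)
[[290.0, 376.0], [296.0, 529.0], [406.0, 506.0], [400.0, 359.0]]
scene 1849.5 ((232.0753936767578, 50.81647491455078), (40.71676254272461, 68.00516510009766), 88.69805145263672)
[[197.60000610351562, 31.200000762939453], [265.6000061035156, 29.700000762939453], [266.5, 70.4000015258789], [198.5, 71.9000015258789]] [[-27.0, -115.0], [-25.0, 118.0], [169.0, 112.0], [167.0, -105.0]]
scene 19714.0 ((399.0, 48.5), (97.0, 224.0), 90.0)
scene 11687.0 ((43.0, 151.5), (303.0, 86.0), 90.0)
[[-0.0, 0.0], [86.0, 0.0], [86.0, 303.0], [0.0, 303.0]] [[-230.0, -846.0], [-216.0, -530.0], [892.0, -336.0], [885.0, -533.0]]
```

View pics/tc.png

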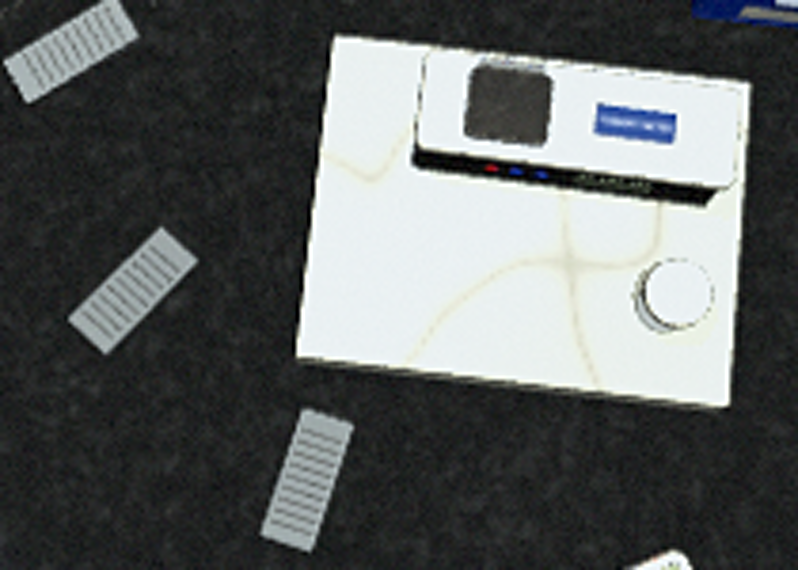

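View pics/sc.png

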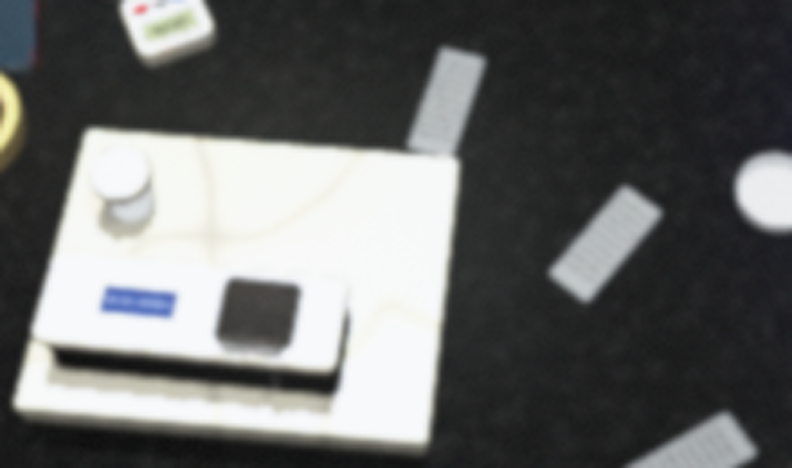

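```bash
python3 - <<'E'
from h import *
o=lambda p:(p[0]/3.8+180-.37,p[1]/3.8+110-.37)
q=lambda p:(p[0]/3.6+125-.36,p[1]/3.6+145-.36)
T=[(334,36),(750,82),(729,404),(297,356)];S=[(430,443),(17,410),(88,128),(460,155)]
X=[]
for a,b in zip(T,S):
    x=tri([("top",o(a),None),("scene",q(b),None)]);X.append(pt("top",o(a),50)[:2]);print(x.round(1),X[-1].round(1),pt("scene",q(b),50)[:2].round(1))
X=np.array(X);c=X.mean(0);d=(X[0]+X[3]-X[1]-X[2]);yax=d/np.linalg.norm(d);xax=np.array([yax[1],-yax[0]])
print("c",c,"yaw",np.arctan2(xax[1],xax[0]))
f=c-85*xax+115*yax;print("foot",f)
W=[(305,408),(354,424),(313,552),(261,536)];V=[(410,145),(452,150),(486,58),(444,47)]
# top: far-left,far-right,near-right,near-left ; heights 1.5/14
for n,L,g in(("top",W,o),("scene",[(447,157),(408,148),(444,47),(486,58)],q)):
    pts=[pt(n,g(p),z)[:2] for p,z in zip(L,(1.5,1.5,14,14))]
    print(n,np.round(pts,1).tolist())
    tip=(pts[0]+pts[1])/2;tail=(pts[2]+pts[3])/2;h=tip-tail;L_=np.linalg.norm(h);h/=L_
    r=f-tail;print("tail",tail,"tip",tip,L_,"hd",np.arctan2(h[1],h[0]),"foot along from tail",r@h,"lat",-r[0]*h[1]+r[1]*h[0])
E
```

```text
[820.1  26.5  45.7] [818.5  25.5] [821.6  27.8]
[ 786.1 -251.4   44.1] [ 784.1 -249.7] [ 788.4 -249.4]
[ 568.8 -222.3   52.4] [ 569.1 -222.7] [ 567.2 -223.4]
[602.2  53.4  51.6] [602.4  52.6] [601.2  54.1]
c [693.51757668 -98.55345115] yaw -0.12237785866665966
foot [623.19162908  25.96265662]
top [[575.5, 46.9], [564.5, 14.4], [479.6, 43.1], [490.1, 76.7]]
tail [484.84849212  59.90210563] tip [569.97661183  30.60617226] 90.0280427273977 hd -0.33144421446518807 foot along from tail 141.85778757308125 lat 12.925859656344642
scene [[574.3, 44.1], [565.0, 13.9], [479.4, 44.3], [491.4, 77.5]]
tail [485.38694366  60.92806893] tip [569.62437275  28.98001567] 90.09230027134441 hd -0.36250194593329604 foot along from tail 141.24835567458481 lat 16.174467581901297
```

```bash
python3 - <<'E'
from h import *
from scipy.spatial.transform import Rotation as Ro
s=ctrl.sense();w=s["ee_rot"];R=Ro.from_quat([*w[1:],w[0]]).as_matrix()
T=eyes.camera_params("wrist")["camera_from_world"];c=-T[:3,:3].T@T[:3,3]
print("cam in tool",R.T@(c-s["eef_pos"]),"look",R.T@T[2,:3]);print(R)
d=np.array([455,70,120])-s["eef_pos"];print("tool delta to (455,70,120)",R.T@d)
E
```

```text
cam in tool [ 7.36962253e+01  8.81350805e-02 -1.42522361e+02] look [-0.28582554  0.0014504   0.95828057]
[[-9.05678151e-01  4.23965549e-01 -5.48220308e-04]
 [ 4.23965865e-01  9.05677861e-01 -7.45850626e-04]
 [ 1.80296026e-04 -9.07927313e-04 -9.99999572e-01]]
tool delta to (455,70,120) [-382.45507634 -268.42816345  111.05523403]
```

>>> {"api": "move_arm", "payload": {
  "deltas": [
    [-2,-1.4,0,0,0,0],
    [-3,-2.1,0,0,0,0],
    [-4,-2.8,0,0,0,0],
    [-4,-2.8,0,0,0,0],
    [-4,-2.8,0,0,0,0],
    [-4,-2.8,0,0,0,0],
    [-4,-2.8,1,0,0,0],
    [-4,-2.8,2,0,0,0],
    [-4,-2.8,2,0,0,0],
    [-4,-2.8,2,0,0,0]
  ],
  "grip": 1.0
}}

```text
time_s: 1.15
eef_pos: [444.6, 88.8, 163.8]
ee_rot: [0.0, 0.217, 0.976, 0.0]
force: [1.5, 0.8, 0.3]
grip_width: 0.114
```

```bash
cat > st.py <<'E'
from h import *
from scipy.spatial.transform import Rotation as Ro
def st(tgt=None):
    s=ctrl.sense();w=s["ee_rot"];R=Ro.from_quat([*w[1:],w[0]]).as_matrix()
    print("t",round(s["time_s"],2),"p",s["eef_pos"].round(1),"hd",round(float(np.arctan2(-R[1,0],-R[0,0])),4),"tilt",(R[:,2]).round(3),"F",s["force"].round(2),"g",round(s["grip_width"]*85,1))
    if tgt is not None: print("delta tool cm",(R.T@(np.array(tgt)-s["eef_pos"])/10).round(2))
    return s,R
E
python3 -c "
from st import *
st((455,70,120))"
```

```text
t 1.15 p [444.6  88.8 163.8] hd -0.438 tilt [ 0.  0. -1.] F [1.54 0.75 0.29] g 9.7
delta tool cm [-1.74 -1.27  4.38]
```

>>> {"api": "move_arm", "payload": {
  "deltas": [
    [-0.4,-0.4,1,0,0,0],
    [-0.4,-0.4,1,0,0,0],
    [-0.4,-0.4,1,0,0,0],
    [-0.3,0,0.8,0,0,-1.3],
    [0,0,0,0,0,-2],
    [0,0,0,0,0,-2],
    [0,0,0,0,0,0],
    [0,0,0,0,0,0],
    [0,0,0,0,0,0],
    [0,0,0,0,0,0]
  ]
}}

```text
time_s: 2.15
eef_pos: [452.6, 73.6, 126.5]
ee_rot: [0.0, 0.172, 0.985, 0.0]
force: [-1.4, 0.6, -0.2]
grip_width: 0.116
```

```bash
python3 -c "
from st import *
st((455,70,120))
im=eyes.capture('wrist');cv2.imwrite('pics/w1.png',cv2.resize(im,None,fx=1.5,fy=1.5,interpolation=cv2.INTER_CUBIC))
P=eyes.camera_params('wrist')
for X in [(623.2,26,4),(602,53,50),(569.8,29.8,1.5),(485.1,60.4,14)]: print(X,proj('wrist',X,P)*1.5)"
```

```text
t 2.15 p [452.6  73.6 126.5] hd -0.3453 tilt [ 0.  0. -1.] F [-1.36  0.6  -0.16] g 9.8
delta tool cm [-0.35 -0.26  0.65]
(623.2, 26, 4) [395.24966517 494.44561935]
(602, 53, 50) [425.22965999 508.73620033]
(569.8, 29.8, 1.5) [376.67290706 441.99336394]
(485.1, 60.4, 14) [376.43360157 336.73858611]
```

View pics/w1.png

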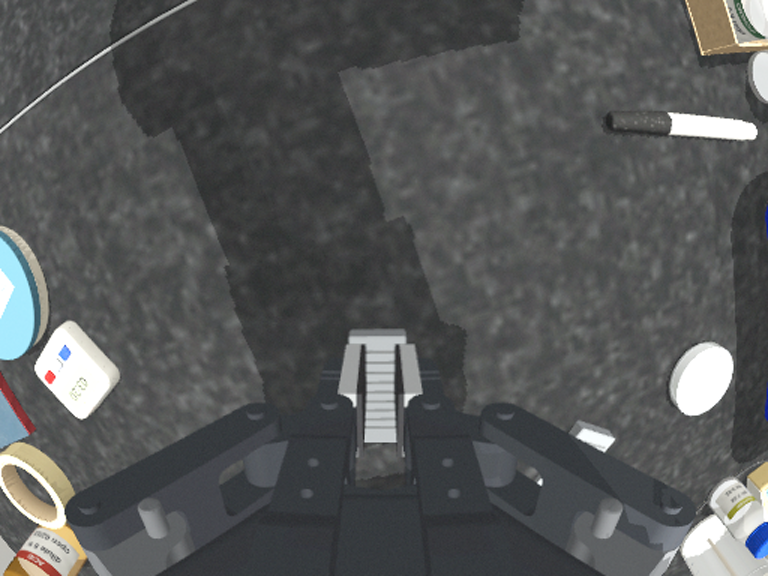

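```bash
python3 -c "
from st import *
im=eyes.capture('wrist');cv2.imwrite('pics/w2.png',cv2.resize(im[210:305,215:300],None,fx=6,fy=6,interpolation=cv2.INTER_CUBIC))"
```

```text
(no output)
```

View pics/w2.png

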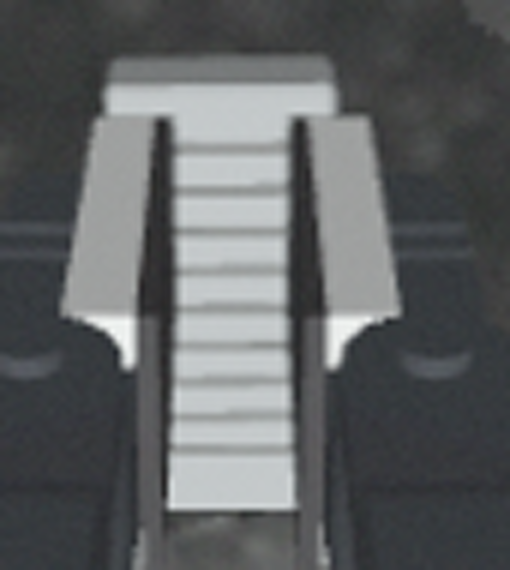

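```bash
python3 -c "
from st import *
s,R=st()
g=lambda p:(p[0]/6+215-.4,p[1]/6+210-.4)
for p,z in [((110,57),0),((330,57),0),((104,82),14),((337,82),14),((168,510),1.5),((297,510),1.5)]: print(p,pt('wrist',g(p),z).round(1))
h=np.array([np.cos(.345),-np.sin(.345)])
P=eyes.camera_params('wrist')
for p in [(97,117),(373,117)]:
  X=pt('wrist',g(p),126.5);print('finger',(R.T@(X-s['eef_pos'])).round(1))
"
```

```text
t 2.25 p [452.6  73.5 126.5] hd -0.3453 tilt [ 0. -0. -1.] F [-0.32 -0.49  0.65] g 9.7
(110, 57) [479.4  43.6   0. ]
(330, 57) [491.5  77.3   0. ]
(104, 82) [478.   44.1  14. ]
(337, 82) [490.2  78.1  14. ]
(168, 510) [566.6  21.    1.5]
(297, 510) [574.6  43.2   1.5]
finger [ 10.2 -11.3  -0. ]
finger [10.2 12.8 -0. ]
```

>>> {"api": "move_arm", "payload": {
  "deltas": [
    [-0.4,-0.1,1,0,0,0],
    [-0.4,0,1.5,0,0,0],
    [-0.4,0,2,0,0,0],
    [-0.2,0,2,0,0,0],
    [-0.1,0,2,0,0,0],
    [0,0,1.5,0,0,0],
    [0,0,1.1,0,0,0],
    [0,0,0.6,0,0,0],
    [0,0,0.3,0,0,0],
    [0,0,0,0,0,0]
  ],
  "grip": 1.8
}}

```text
time_s: 3.25
eef_pos: [466.4, 67.4, 6.4]
ee_rot: [0.0, 0.172, 0.985, -0.0]
force: [-0.2, -0.4, 0.5]
grip_width: 0.215
```

```bash
python3 -c "
from st import *
st((467.9,66.9,5))
im=eyes.capture('wrist');cv2.imwrite('pics/w3.png',cv2.resize(im[190:345,170:340],None,fx=4,fy=4,interpolation=cv2.INTER_CUBIC))"
```

```text
t 3.25 p [466.4  67.4   6.4] hd -0.3453 tilt [ 0. -0. -1.] F [-0.24 -0.35  0.46] g 18.2
delta tool cm [-0.15  0.    0.14]
```

View pics/w3.png

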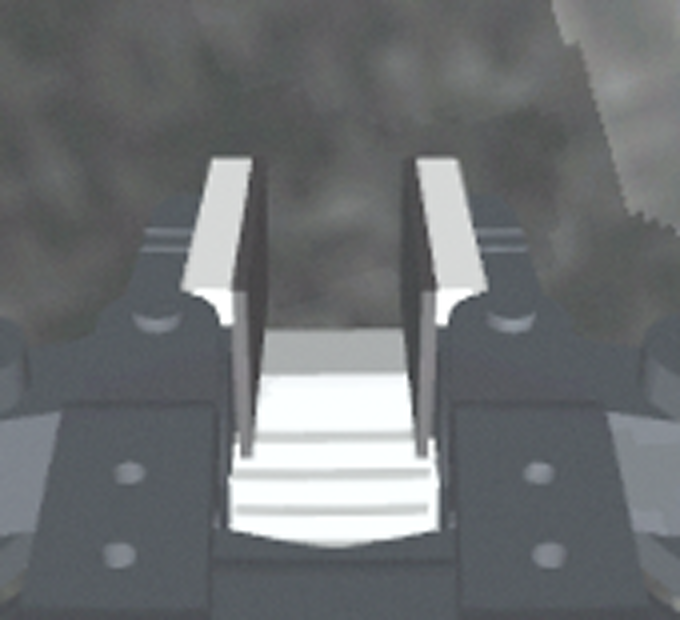

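>>> {"api": "move_arm", "payload": {
  "deltas": [
    [-0.4,0,0,0,0,0],
    [-0.4,0,0,0,0,0],
    [-0.4,0,0,0,0,-0.6],
    [-0.4,0,0,0,0,-0.6],
    [-0.4,0,0,0,0,-0.6],
    [-0.4,0,0,0,0,-0.6],
    [-0.4,0,0,0,0,-0.6],
    [-0.4,0,0,0,0,-0.6],
    [-0.4,0,0,0,0,-0.6],
    [-0.2,0,0,0,0,-0.3]
  ]
}}

```text
time_s: 4.3
eef_pos: [502.8, 55.4, 6.4]
ee_rot: [0.0, 0.133, 0.991, -0.0]
force: [0.1, -0.1, 1.0]
grip_width: 0.21
```

```bash
python3 -c "
from st import *
st()
im=eyes.capture('wrist');cv2.imwrite('pics/w4.png',cv2.resize(im[190:345,170:340],None,fx=4,fy=4,interpolation=cv2.INTER_CUBIC))
im=eyes.capture('top');cv2.imwrite('pics/t4.png',cv2.resize(im[180:260,220:320],None,fx=7,fy=7,interpolation=cv2.INTER_CUBIC))
im=eyes.capture('scene');cv2.imwrite('pics/s4.png',cv2.resize(im[140:210,200:300],None,fx=7,fy=7,interpolation=cv2.INTER_CUBIC))"
```

```text
t 4.3 p [502.8  55.4   6.4] hd -0.2661 tilt [ 0. -0. -1.] F [ 0.11 -0.08  0.96] g 17.8
```

View pics/w4.png

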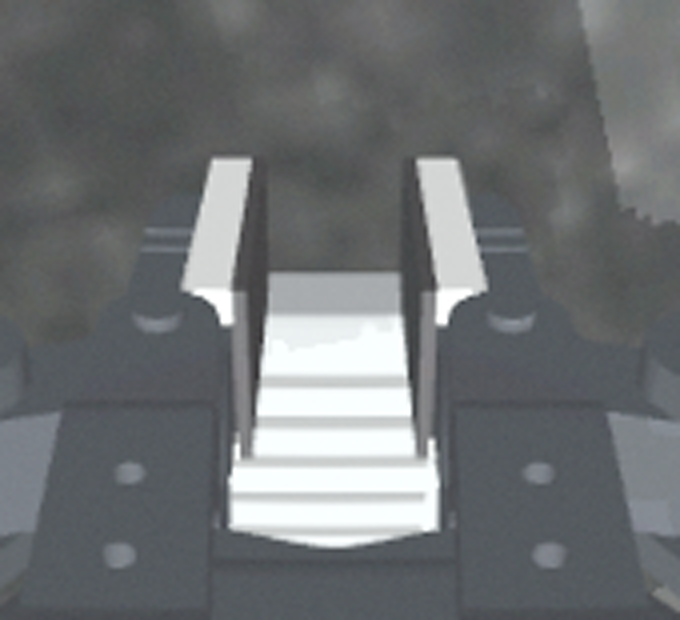

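View pics/t4.png

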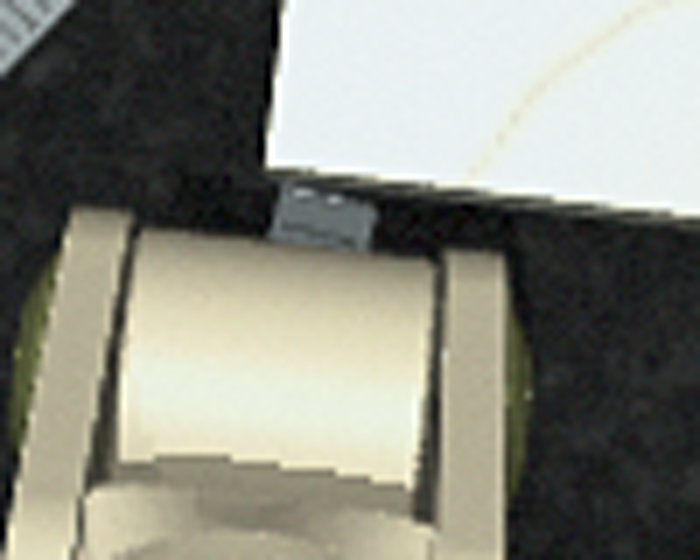

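View pics/s4.png

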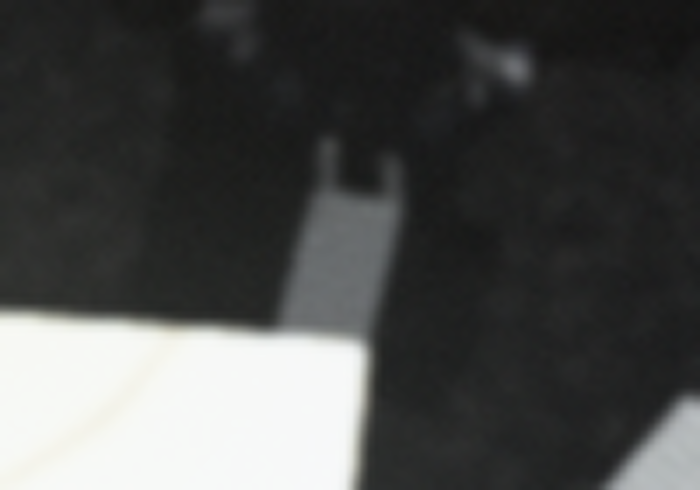

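>>> {"api": "move_arm", "payload": {
  "deltas": [
    [-0.2,0,0,0,0,-0.4],
    [-0.3,0,0,0,0,-0.5],
    [-0.3,0,0,0,0,-0.5],
    [-0.3,0,0,0,0,-0.4],
    [-0.3,0,0,0,0,0],
    [-0.3,0,0,0,0,0],
    [-0.3,0,0,0,0,0],
    [-0.3,0,0,0,0,0],
    [-0.2,0,0,0,0,0],
    [-0.1,0,0,0,0,0]
  ]
}}

```text
time_s: 5.45
eef_pos: [527.9, 49.2, 6.4]
ee_rot: [0.0, 0.117, 0.993, -0.0]
force: [-0.1, -0.1, 0.1]
grip_width: 0.21
```

```bash
cat > ck.py <<'E'
from st import *
s,R=st();h=-R[:2,0];r=np.array([623.2,26])-(s["eef_pos"][:2]+11*h)
print("foot from tail along",r@h,"lat",-r[0]*h[1]+r[1]*h[0],"push F",-s["force"][:2]@h)
E
python3 ck.py;python3 -c "
from st import *
im=eyes.capture('wrist');cv2.imwrite('pics/w5.png',cv2.resize(im,None,fx=1.5,fy=1.5,interpolation=cv2.INTER_CUBIC))"
```

```text
t 5.45 p [527.9  49.2   6.4] hd -0.2354 tilt [ 0. -0. -1.] F [-0.09 -0.11  0.12] g 17.8
foot from tail along 87.14056725707914 lat -0.3704804973948477 push F 0.06323543084596336
```

View pics/w5.png

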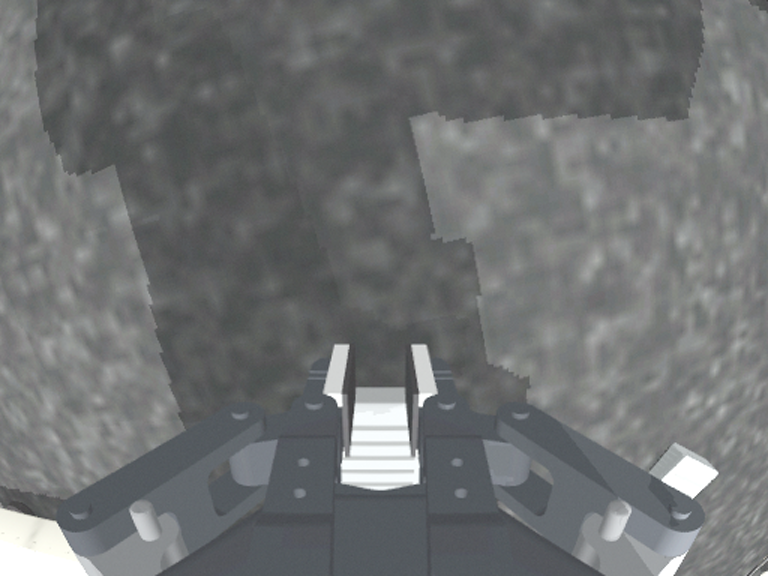

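>>> {"api": "move_arm", "payload": {
  "deltas": [
    [-0.1,0,0,0,0,0],
    [-0.1,0,0,0,0,0],
    [-0.1,0,0,0,0,0],
    [-0.1,0,0,0,0,0],
    [-0.1,0,0,0,0,0],
    [-0.1,0,0,0,0,0],
    [-0.1,0,0,0,0,0],
    [-0.1,0,0,0,0,0],
    [0,0,0,0,0,0],
    [0,0,0,0,0,0]
  ]
}}

```text
time_s: 6.5
eef_pos: [535.5, 47.4, 6.5]
ee_rot: [0.0, 0.117, 0.993, -0.0]
force: [-0.2, -1.0, 0.2]
grip_width: 0.209
```

```bash
python3 ck.py
```

```text
t 6.5 p [535.5  47.4   6.5] hd -0.2353 tilt [ 0. -0. -1.] F [-0.18 -0.95  0.24] g 17.7
foot from tail along 79.31834112580547 lat -0.399944448791846 push F -0.048383703063512556
```

>>> {"api": "move_arm", "payload": {
  "deltas": [
    [-0.05,0,0,0,0,0],
    [-0.05,0,0,0,0,0],
    [-0.05,0,0,0,0,0],
    [-0.05,0,0,0,0,0],
    [-0.05,0,0,0,0,0],
    [-0.05,0,0,0,0,0],
    [-0.05,0,0,0,0,0],
    [-0.05,0,0,0,0,0],
    [-0.05,0,0,0,0,0],
    [-0.05,0,0,0,0,0]
  ]
}}

```text
time_s: 7.5
eef_pos: [540.3, 46.3, 6.4]
ee_rot: [0.0, 0.117, 0.993, -0.0]
force: [-0.3, 0.1, 1.5]
grip_width: 0.211
```

```bash
python3 ck.py
```

```text
t 7.5 p [540.3  46.3   6.4] hd -0.2354 tilt [ 0. -0. -1.] F [-0.34  0.06  1.46] g 18.0
foot from tail along 74.3030402894608 lat -0.36918142931567033 push F 0.34190627721181555
```

>>> {"api": "move_arm", "payload": {
  "deltas": [
    [-0.05,0,0,0,0,0],
    [-0.05,0,0,0,0,0],
    [-0.05,0,0,0,0,0],
    [-0.05,0,0,0,0,0],
    [-0.05,0,0,0,0,0],
    [-0.05,0,0,0,0,0],
    [-0.05,0,0,0,0,0],
    [-0.05,0,0,0,0,0],
    [-0.05,0,0,0,0,0],
    [-0.05,0,0,0,0,0]
  ]
}}

```text
time_s: 8.5
eef_pos: [544.3, 45.4, 6.3]
ee_rot: [-0.001, 0.117, 0.993, 0.0]
force: [-7.9, 1.7, 6.1]
grip_width: 0.215
```

```bash
python3 ck.py
```

```text
t 8.5 p [544.3  45.4   6.3] hd -0.2352 tilt [-0.002  0.    -1.   ] F [-7.93  1.66  6.12] g 18.3
foot from tail along 70.21630028571438 lat -0.4441865520202697 push F 8.097643643937914
```

>>> {"api": "move_arm", "payload": {
  "deltas": [
    [-0.03,0,0,0,0,0],
    [-0.03,0,0,0,0,0],
    [-0.03,0,0,0,0,0],
    [0,0,0,0,0,0],
    [0,0,0,0,0,0],
    [0,0,0,0,0,0],
    [0,0,0,0,0,0],
    [0,0,0,0,0,0],
    [0,0,0,0,0,0],
    [0,0,0,0,0,0]
  ]
}}

```text
time_s: 9.5
eef_pos: [544.7, 45.3, 6.3]
ee_rot: [-0.002, 0.117, 0.993, 0.0]
force: [-8.7, 1.3, 6.6]
grip_width: 0.209
```

```bash
python3 ck.py
```

```text
t 9.5 p [544.7  45.3   6.3] hd -0.2351 tilt [-0.003  0.001 -1.   ] F [-8.72  1.33  6.61] g 17.8
foot from tail along 69.81335730384247 lat -0.45304386547982034 push F 8.785372066361296
```

>>> {"api": "move_arm", "payload": {
  "deltas": [
    [0.3,0,0,0,0,0],
    [0.6,0,0,0,0,0],
    [1,0,0,0,0,0],
    [1,0,-1,0,0,0],
    [1,0,-2,0,0,0],
    [1,0,-3,0,0,0],
    [0.5,0,-3,0,0,0],
    [0,0,-2,0,0,0],
    [0,0,0,0,0,0],
    [0,0,0,0,0,0]
  ]
}}

```text
time_s: 10.5
eef_pos: [493.1, 57.6, 116.0]
ee_rot: [-0.0, 0.117, 0.993, -0.0]
force: [-0.3, 0.1, -0.9]
grip_width: 0.21
```

```bash
python3 -c "
from st import *
s,R=st((623,26,80))
P=eyes.camera_params('wrist')
im=eyes.capture('wrist');cv2.imwrite('pics/w6.png',cv2.resize(im[200:360,130:380],None,fx=3.2,fy=3.2,interpolation=cv2.INTER_CUBIC))
im=eyes.capture('scene');cv2.imwrite('pics/s6.png',cv2.resize(im[140:210,200:300],None,fx=7,fy=7,interpolation=cv2.INTER_CUBIC))"
```

```text
t 10.5 p [493.1  57.6 116. ] hd -0.2353 tilt [-0. -0. -1.] F [-0.31  0.12 -0.91] g 17.8
delta tool cm [-13.37  -0.04   3.6 ]
```

View pics/w6.png

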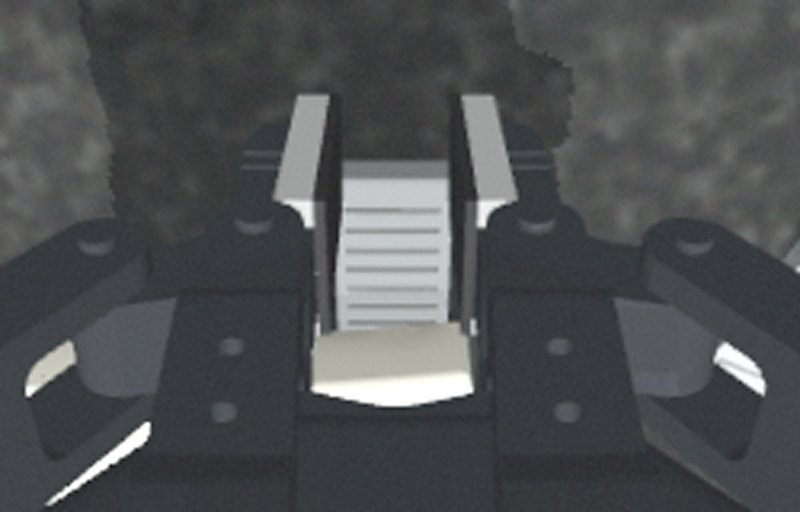

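View pics/s6.png

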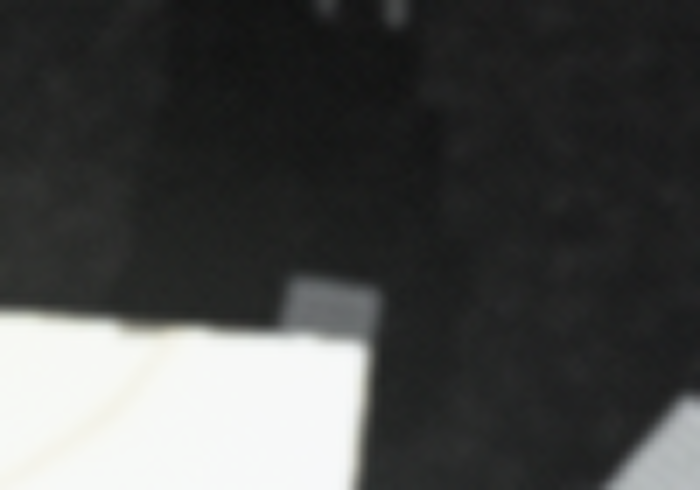

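```bash
python3 -c "
from st import *
P=eyes.camera_params('wrist')
g=lambda p:(p[0]/3.2+130-.35,p[1]/3.2+200-.35)
for p,z in [((344,161),0),((447,161),0),((342,179),14),((450,179),14)]:
  print(pt('wrist',g(p),z,P).round(1))
q=lambda p:(p[0]/7+200-.4,p[1]/7+140-.4)
for p,z in [((382,290),14),((293,274),14),((370,343),50)]: print(pt('scene',q(p),z).round(1))
tail=np.mean([pt('wrist',g(p),14,P)[:2] for p in((342,179),(450,179))],0)
h=np.array([np.cos(.235),-np.sin(.235)]);r=np.array([623.2,26])-tail;print(tail,r@h,-r[0]*h[1]+r[1]*h[0])
"
```

```text
[550.8  28.3   0. ]
[558.1  58.9   0. ]
[549.4  28.8  14. ]
[556.8  59.3  14. ]
[558.8  59.7  14. ]
[550.   24.4  14. ]
[604.   54.1  50. ]
[553.11228382  44.06673103] 72.36802072504643 -1.250721943394307
```

>>> {"api": "move_arm", "payload": {
  "deltas": [
    [-1,0,0,0,0,0],
    [-2,0,0,0,0,0],
    [-2.5,0,0,0,0,0],
    [-2.5,0,0,0,0,0],
    [-2.5,0,0.5,0,0,0],
    [-1.8,0,1,0,0,0],
    [-0.8,0,1.5,0,0,0],
    [0,0,1.5,0,0,0],
    [0,0,1,0,0,0],
    [0,0,0,0,0,0]
  ],
  "grip": 1.0
}}

```text
time_s: 11.6
eef_pos: [619.7, 27.2, 59.5]
ee_rot: [-0.002, 0.117, 0.993, 0.0]
force: [0.2, -0.3, -0.3]
grip_width: 0.112
```

```bash
python3 ck.py
```

```text
t 11.6 p [619.7  27.2  59.5] hd -0.2352 tilt [-0.003  0.001 -1.   ] F [ 0.21 -0.26 -0.35] g 9.5
foot from tail along -7.3515368816815885 lat -0.34765461812575027 push F -0.2644251422833202
```

>>> {"api": "move_arm", "payload": {
  "deltas": [
    [0,0,0.2,0,0,0],
    [0,0,0.2,0,0,0],
    [0,0,0.1,0,0,0],
    [0,0,0.1,0,0,0],
    [0,0,0.1,0,0,0],
    [0,0,0.1,0,0,0],
    [0,0,0.05,0,0,0],
    [0,0,0.05,0,0,0],
    [0,0,0.05,0,0,0],
    [0,0,0,0,0,0]
  ]
}}

```text
time_s: 12.6
eef_pos: [620.9, 27.0, 51.8]
ee_rot: [-0.0, 0.117, 0.993, 0.0]
force: [0.6, -0.1, 1.0]
grip_width: 0.114
```

```bash
python3 ck.py
```

```text
t 12.6 p [620.9  27.   51.8] hd -0.2353 tilt [-0.  0. -1.] F [ 0.62 -0.07  0.98] g 9.7
foot from tail along -8.499174690731365 lat -0.3778790965935068 push F -0.6175361678755507
```

>>> {"api": "move_arm", "payload": {
  "deltas": [
    [0,0,0.05,0,0,0],
    [0,0,0.05,0,0,0],
    [0,0,0.05,0,0,0],
    [0,0,0.05,0,0,0],
    [0,0,0,0,0,0],
    [0,0,0,0,0,0],
    [0,0,0,0,0,0],
    [0,0,0,0,0,0],
    [0,0,0,0,0,0],
    [0,0,0,0,0,0]
  ]
}}

```text
time_s: 13.6
eef_pos: [620.9, 27.0, 50.1]
ee_rot: [0.0, 0.117, 0.993, 0.0]
force: [-2.5, 0.2, 5.3]
grip_width: 0.117
```

```bash
python3 ck.py
```

```text
t 13.6 p [620.9  27.   50.1] hd -0.2353 tilt [ 0. -0. -1.] F [-2.54  0.16  5.34] g 10.0
foot from tail along -8.56837557954776 lat -0.3994445545834209 push F 2.5102851028040667
```

>>> {"api": "move_arm", "payload": {
  "deltas": [
    [0,0,0.04,0,0,0],
    [0,0,0.04,0,0,0],
    [0,0,0.04,0,0,0],
    [0,0,0,0,0,0],
    [0,0,0,0,0,0],
    [0,0,0,0,0,0],
    [0,0,0,0,0,0],
    [0,0,0,0,0,0],
    [0,0,0,0,0,0],
    [0,0,0,0,0,0]
  ]
}}

```text
time_s: 14.6
eef_pos: [621.0, 27.0, 50.0]
ee_rot: [0.0, 0.117, 0.993, -0.0]
force: [-6.8, 0.6, 13.2]
grip_width: 0.119
```

```bash
python3 ck.py
```

```text
t 14.6 p [621.  27.  50.] hd -0.2352 tilt [ 0. -0. -1.] F [-6.83  0.56 13.16] g 10.1
foot from tail along -8.589496515615398 lat -0.4457934464145039 push F 6.777135979990941
```

>>> {"api": "move_arm", "payload": {
  "deltas": [
    [0.03,0,0,0,0,0],
    [0.03,0,0.01,0,0,0],
    [0,0,0.01,0,0,0],
    [0,0,0,0,0,0],
    [0,0,0,0,0,0],
    [0,0,0,0,0,0],
    [0,0,0,0,0,0],
    [0,0,0,0,0,0],
    [0,0,0,0,0,0],
    [0,0,0,0,0,0]
  ]
}}

```text
time_s: 15.6
eef_pos: [620.9, 27.0, 50.0]
ee_rot: [0.001, 0.117, 0.993, -0.0]
force: [-4.5, 0.8, 13.3]
grip_width: 0.115
```

```bash
python3 ck.py; python3 -c "
from st import *
im=eyes.capture('top');cv2.imwrite('pics/t7.png',cv2.resize(im[100:260,180:400],None,fx=3.6,fy=3.6,interpolation=cv2.INTER_CUBIC))
im=eyes.capture('scene');cv2.imwrite('pics/s7.png',cv2.resize(im[130:280,110:310],None,fx=3.8,fy=3.8,interpolation=cv2.INTER_CUBIC))"
```

```text
t 15.6 p [620.9  27.   50. ] hd -0.2352 tilt [ 0.002 -0.    -1.   ] F [-4.46  0.77 13.25] g 9.8
foot from tail along -8.571076082957662 lat -0.4298812045209679 push F 4.514608055692665
```

View pics/t7.png

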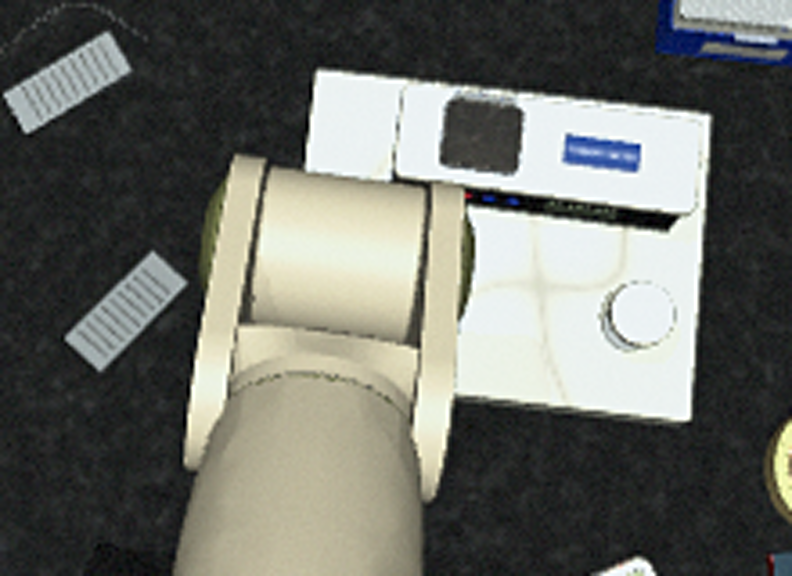

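View pics/s7.png

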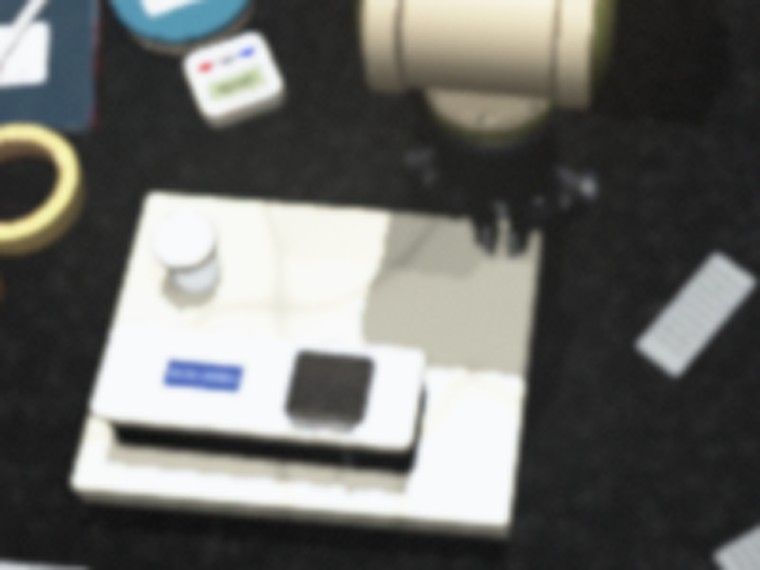

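```bash
python3 -c "
from rig import order
print(order.finish_job())"
```

```text
the job is handed in; nothing more can be done
None
```

I pushed the wedge in under the short foot and handed the job in at about 15.7 s with the fingertips still pressing on that corner.

- **Wedge picked:** of the three lookalikes, I took the one nearest the base, at (261, 236) in the top view. The wrist view showed its tall tail facing the robot and its thin end facing the slab.
- **Push:** two fingertips pushed the tail along a gentle left-hand arc, then straight in. The push force rose from about 0 to about 8.8 N, where I stopped. The wrist camera and the tool pose agree to within 3 mm: the foot sits about 26 mm from the wedge's centre towards the tip, and about 1 mm off its centre line. The fingers then came away from the wedge and up, clear of everything, before the press.
- **Press:** about 13 N down, about 2–3 mm from the point above the foot. The slab's top stayed at 50.0 mm, against 50.1 mm at 5 N, so the corner no longer dips.
- **Still standing:** in the last pictures the photometer and pot stood upright and the slab looked level.

The press also had an unintended sideways force on the slab of about 4.5 N, eased down from 6.8 N. The slab showed no movement from it. The load on the wedge and the slab's exact tilt were not measured directly; I inferred them from the corner not dipping.

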